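# Spin-check a trolley wheel and brake it with the valve at the pointer

## Task

The trolley wheel on the service stand has just had new bearings: with a fingertip, flick it round, either way, so that it spins on by itself, untouched, for at least three seconds. Then brake it with a fingertip on the tyre so that it stops with its valve lined up with the red pointer, and take the hand clear. Keep off the valve and the pointer, and leave the tools and parts round the stand where they lie.

Things in the scene. Friction and masses are not known exactly. Their poses are not given: they have to be found in the camera images.
- stand: Wheel service stand bolted to the bench, never moves: grey base plate 180 x 180 x 12 mm with a vertical spindle in its middle. Origin: on the spindle's axis, at bench height. z up along the spindle; x points from the spindle to the pointer. The spindle nut's top is 127 mm above the bench.
- hub (a joint): Turn of the wheel on its spindle (rad): 0 and every whole turn = valve in line with the pointer; grows counter-clockwise seen from above; no stops, counts on over many turns. Free bearings: the wheel loses about 0.2 to 0.4 rad/s of speed each second, so from 2 rad/s it coasts some 7 s; once still it stays put.
- wheel: Blue plastic trolley wheel lying level on the spindle, turning freely, held down by the nut. Origin: its centre, 85 mm above the bench; z up; x points to the valve. Hub 60 mm across, its top 115 mm above the bench. Rim's inside radius 86 mm. Three spokes, 22 mm wide. Wheel and tyre weigh about 1.3 kg, inertia about 0.016 kg m2 (varies by a quarter).
- spoke (a point): Middle of the spoke opposite the valve, 58 mm from the axis, 85 mm above the bench. Spokes are 24 mm high (73 to 97 mm above the bench), centred 60, 180 and 300 degrees counter-clockwise from the valve; a finger may push them. Between them three windows, radius 30 to 86 mm, clear down to the base plate; the valve stands in the middle of one, the other two are empty.
- tyre: Black rubber tyre on the wheel: round section 56 mm thick, outside diameter 316 mm. Its crown on top runs at radius 130 mm, 113 mm above the bench; a yellow 12 mm dot on it lies straight outward from the valve. Origin and axes as the wheel's. Firm, gives about a millimetre; friction about 0.6, so a 5 N press stops the wheel in a fraction of a second.
- valve_cap (a point): Top of the red cap on the brass tyre valve, 74 mm from the spindle axis, 110 mm above the bench; it goes round with the wheel.
- valve: The tyre valve: brass stem 8 mm thick that comes inward from the rim and turns up, red cap 11 mm across, between radius 68 and 94 mm. Origin and axes as the wheel's. Not to be touched.
- pointer_tip (a point): Tip of the red pointer, 110 mm from the spindle axis, 136 mm above the bench, over the tyre's inner edge and pointing at the spindle.
- pointer: Fixed steel pointer arm on the stand: post 14 x 28 mm at 203 mm from the spindle, 142 mm high, level arm 12 mm wide over the tyre at 130 to 142 mm above the bench, red cone at its end. Origin and axes as the stand's. Not to be touched.
- spanner: Loose steel spanner, 190 mm long, lying flat beside the stand (bystander; origin at the centre of its underside).
- tyre_lever: Loose yellow plastic tyre lever, 190 mm long, 20 mm wide, lying flat beside the stand (bystander).
- old_bearing: Loose worn-out ball bearing, steel ring 33 mm across and 11 mm high, beside the stand (bystander).
- grease_tin: Loose red and yellow grease tin, 72 mm across, 75 mm high, standing on the bench to the right (bystander).
- bracket_a: Loose bent sheet-metal bracket, about 70 x 50 x 47 mm, on the bench to the left (bystander).
- bracket_b: Second loose bent sheet-metal bracket like the first, on the bench to the left (bystander).
- screwdriver: Loose screwdriver with orange handle, 200 mm long, lying on the bench to the right (bystander).

How it is judged:
On the way, in this order (a step that is already met when the one before it is completed fails the run):
1. the wheel spins by itself, untouched by the robot, faster than a turn in ten seconds, for three seconds on end ((velocity of joint hub above 0.62 rad/s or velocity of joint hub below -0.62 rad/s) and contact force between each of the arm, the fingers and wheel below 0.02 N), for 3 s.
2. a finger on the tyre holds the wheel stopped with its valve in line with the pointer (y of valve_cap in the frame of stand between -0.01 and 0.01 m and x of valve_cap in the frame of stand above 0.05 m and velocity of joint hub between -0.03 and 0.03 rad/s and contact force between the fingers and tyre above 0.2 N), for 0.1 s.
At the end, for the whole second after the job is handed in: The wheel is at rest (under 0.03 rad/s) with the valve within 10 mm sideways of the line from the spindle to the pointer, on the pointer's side; all bystanders lie within 20 mm of where they were, at rest (y of valve_cap in the frame of stand between -0.01 and 0.01 m and x of valve_cap in the frame of stand above 0.05 m and velocity of joint hub between -0.03 and 0.03 rad/s and linear speed of each of spanner, tyre_lever, old_bearing, grease_tin, bracket_a, bracket_b, screwdriver below 0.02 m/s and distance of each of spanner, tyre_lever, old_bearing, grease_tin, bracket_a, bracket_b, screwdriver from where it was at the start of the episode below 0.02 m); the robot touches nothing.
It fails at once if a tool or part round the stand is lifted or pushed more than 20 mm (distance of any of spanner, tyre_lever, old_bearing, grease_tin, bracket_a, bracket_b, screwdriver from where it was at the start of the episode above 0.02 m).
It fails at once if the valve is pushed (over 1.5 N) (contact force between any of the arm, the fingers and valve above 1.5 N).
It fails at once if the pointer is pushed (over 3 N) (contact force between any of the arm, the fingers and pointer above 3 N).
It also fails if it takes over 48 s, if anything falls off the work surface, if the arm or the gripper's body presses on something with over 40 N, if the wrist force passes 120 N, or if a joint passes its speed limit or range.

## Robot

A 7-joint arm with a two-finger parallel gripper is mounted at the origin on the work surface. World frame = base frame: x ahead of the robot, y to its left, z up, the work surface at z = 0. Lengths are in m, angles in rad, forces in N, time in s.
With the tool pointing down it reaches from about 0.425 to 0.925 m from the base axis. Payload 6.8 kg.
Tool frame: the origin (TCP) lies at the very end of the fingers, on their centre line; the grasp point (between the pads) lies env.grip_depth behind it (env.grip_depth is the distance from the TCP to the grasp point, in m); z points along the fingers, y is the line along which they close (so a half turn about z gives the same grasp; the last joint's range is limited). The gripper opens to 88 mm and grips with 3 to 60 N. Pads are 20 mm wide; open, the fingers measure 115 mm over their backs; the gripper's body (75 mm by 178 mm) begins 61 mm behind the grasp point.
Start: joints at [1.221, 0.477, 0.022, 1.555, -0.011, 1.109, -0.083], TCP at [0.162, -0.655, 0.223] pointing down, gripper open.
Joint ranges: [-2.96, 2.96], [-0.34, 2.1], [-1.41, 1.46], [0.24, 2.44], [-1.37, 4.51], [0.17, 1.92], [-2.96, 2.96]. Speed limits (rad/s): [2.39, 2.39, 3.14, 3.14, 3.14, 3.14, 3.14].

## Interface

Orientations are given as [roll, pitch, yaw] about the fixed x, y, z axes, in that order (R = Rz(yaw) Ry(pitch) Rx(roll)).
In Python, from plant import env, cams gives the robot as it stands. The module is installed in compiled form; this text tells all that it offers.
- The arm moves only by the tool step_arm, never from a script. Its arguments are lists of equal length, an entry for each row: "xyz": the shift along the tool's x, y, z in m, a list of three; "yaw": the turn about the tool's z in rad; "claw": the closure in counts, from 0 (fully open) to 255 (shut). A call has 1 to 12 rows; each row shifts and turns the commanded pose from where the row before left it, along the tool's axes as they then stand; what a row does not reach is not made up. A row lasts 1/12 s, in which the tool goes at most 41.7 mm and 7.16 degrees, less where a joint would pass 70% of its speed; a pose out of reach is approached as far as the arm can. A call is refused whole if a number of a shift passes 0.0417 or a number of a turn 0.125, either way. A call with a gripper value outside its range is refused whole. The fingers move at their own pace and stop on an object; the grip force is fixed at half the most. Time passes only in rows, so rows that do not move let the fingers close. It gives the time, the measured TCP pose, the force, the opening and the grip force at its end, in the units of the state.
- env.get_obs(): the state, without advancing time (a new reading comes with each control period).
- cams.get_image(name): name is "scene" or "top"; returns (picture, depth): 420x560x3 uint8, blue, green, red; 420x560 float32, m along the optical axis (not along the pixel's ray), 0 where there is no reading.
- cams.get_calibration(name): a dict with "camera_matrix" (3x3 intrinsics, pixels), "dist_coeffs" ([k1, k2, p1, p2, k3] as OpenCV has them; the pictures are not rectified), "rvec" (rotation vector, rad) and "tvec" (3), from world to camera coordinates, as OpenCV has them. Camera axes: x right, y down, z forward; pixel columns grow to the right and rows downward; lengths in m; the calibration is good to about 2 mm. A picture is of the moment at which its call begins. get_calibration takes no time and is no camera call.
- env.job_done(): hands the job in; it is judged then, once.
The state is a dict: "t": time; "joint_positions": joint angles; "qvel": joint speeds; "effort": joint torques, N m; "ee_pos": TCP position; "tcp_rot": TCP orientation; "ft_force": force on the tool from outside, world axes, zero at the start; "ft_torque": the same for the moment, N m; "grip_width": finger opening in m; "grasp_force": force on a finger pad.
Only numpy, scipy, OpenCV 4.12 (cv2) and the standard library are available. Lean on these libraries where they do the work, as an engineer would, in place of code of your own. Each camera call takes 0.05 s, during which the arm holds its last target. There are 200 camera calls.

## Working session

There is one attempt and no reset: what is moved stays moved. The work goes in short steps, Python scripts to look and compute and a tool call to move; the robot and the scene stay as the last step left them, time stands still between calls to the robot, and variables do not carry over. Pictures are saved under pics/ and viewed, at most 10 in all, crops included, and the job is handed in when it is done.

Besides the shell and the picture viewer there is one more tool, called after "Request:" by a JSON object that holds its "op" and its "data", one argument or row to a line. step_arm: Moves the arm, as the interface text tells. Its arguments: {"type":"object","properties":{"xyz":{"type":"array","items":{"type":"array","items":{"type":"number"}}},"yaw":{"type":"array","items":{"type":"number"}},"claw":{"type":"array","items":{"type":"number"}}},"required":["xyz","yaw","claw"]}

```bash
mkdir -p pics; cat > h.py <<'E'
import numpy as np, cv2
from plant import env, cams
def cal(n):
    c=cams.get_calibration(n); return [np.array(c[k],float) for k in("camera_matrix","dist_coeffs","rvec","tvec")]
def ray(n,uv,z):
    K,d,r,t=cal(n); R=cv2.Rodrigues(r)[0]; t=t.reshape(3)
    p=cv2.undistortPoints(np.array(uv,float).reshape(-1,1,2),K,d).reshape(-1,2)
    D=np.c_[p,np.ones(len(p))]@R; C=-R.T@t
    return C+D*((z-C[2])/D[:,2])[:,None]
def proj(n,P):
    K,d,r,t=cal(n); return cv2.projectPoints(np.array(P,float).reshape(-1,1,3),r,t,K,d)[0].reshape(-1,2)
def blobs(m,a=8):
    n,l,s,c=cv2.connectedComponentsWithStats(m.astype(np.uint8)); return [(s[i,4],c[i].round(1)) for i in range(1,n) if s[i,4]>=a]
E
python3 - <<'E'
from h import *
for n in("top","scene"):
    im,d=cams.get_image(n); cv2.imwrite(f"pics/{n}0.png",im); np.save(n+"d",d)
o=env.get_obs(); print(o["t"],o["ee_pos"],o["tcp_rot"],o["ft_force"],o["grip_width"],env.grip_depth)
im=cv2.imread("pics/top0.png");h=cv2.cvtColor(im,cv2.COLOR_BGR2HSV)
H,S,V=cv2.split(h)
for k,m in dict(red=((H<8)|(H>172))&(S>130)&(V>70),yel=(H>20)&(H<35)&(S>120)&(V>90),blue=(H>95)&(H<130)&(S>100)&(V>50)).items(): print(k,blobs(m,8))
E
```

```text
0.1 [ 0.16147332 -0.65485315  0.22179908] [-3.13997728e+00  1.41785341e-04  2.41839163e-01] [-0.14389634  0.1059533  -0.42086398] 0.08768256845421969 0.0187
red [(np.int32(41), array([327. , 182.8])), (np.int32(49), array([424.8, 203.7])), (np.int32(14), array([332.1, 219.9])), (np.int32(84), array([556. , 349.5]))]
yel [(np.int32(66), array([422.1, 207.4])), (np.int32(461), array([400.2, 242.3])), (np.int32(26), array([352.9, 216. ]))]
blue [(np.int32(6550), array([454.9, 101.1])), (np.int32(13), array([254.7, 110. ])), (np.int32(4243), array([506.5, 237.3])), (np.int32(2333), array([305.9, 224.7])), (np.int32(19), array([507.4, 225.7]))]
```

View pics/top0.png

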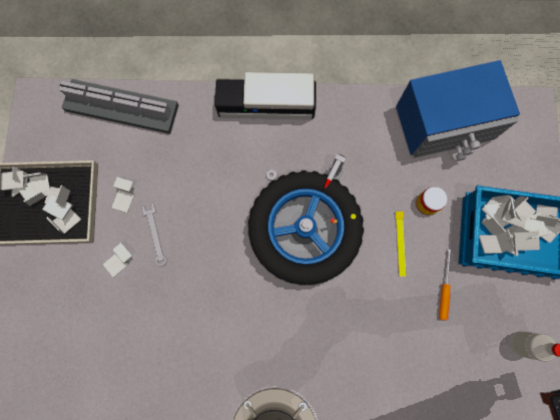

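View pics/scene0.png

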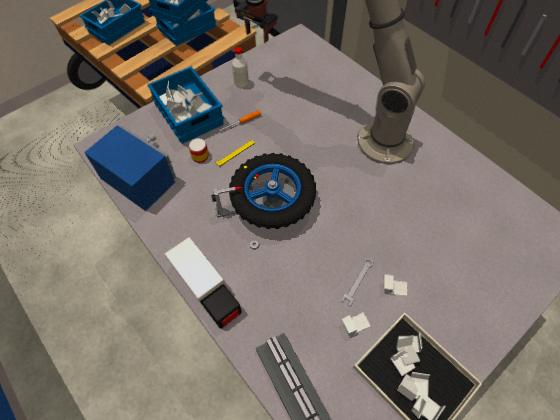

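The top view shows the wheel hub at (306,225), pointer red tip at (327,183), valve cap at (332,220) and yellow dot at (353,216). The robot base is at the bottom, around (275,410).

```bash
python3 - <<'E'
from h import *
im=cv2.imread("pics/top0.png");H,S,V=cv2.split(cv2.cvtColor(im,cv2.COLOR_BGR2HSV))
m=((H>95)&(H<130)&(S>100)&(V>50)).astype(np.uint8); m[:,:240]=0;m[:,375:]=0;m[:150]=0;m[300:]=0
c=max(cv2.findContours(m,0,1)[0],key=cv2.contourArea); e=cv2.fitEllipse(cv2.convexHull(c)); print(e)
hp=ray("top",c.reshape(-1,2),.1); (cx,cy),r=cv2.minEnclosingCircle(hp[:,:2].astype(np.float32)); print("rim",cx,cy,r)
# nut / hub in grey patch
crop=cv2.resize(im[160:295,240:375],None,fx=4.4,fy=4.4,interpolation=2); cv2.imwrite("pics/c.png",crop)
red=((H<8)|(H>172))&(S>110)&(V>60); ys,xs=np.nonzero(red[170:200,310:345]); print(list(zip(xs+310,ys+170)))
C=np.array([cx,cy])
for n,uv,z in(("ptr",(327,182.8),.136),("cap",(332.1,219.9),.11),("dot",(352.9,216),.113)):
    p=ray("top",uv,z)[0]; v=p[:2]-C; print(n,p,np.hypot(*v),np.degrees(np.arctan2(v[1],v[0])))
# tyre outline from ellipse of dark
dk=((V<60)).astype(np.uint8); dk[:,:235]=0;dk[:,378:]=0;dk[:150]=0;dk[300:]=0
K,d,r,t=cal("top");print("cam",-cv2.Rodrigues(r)[0].T@t.reshape(3)); 
for n in("top",):
  print("proj c",proj(n,[[cx,cy,.127]]))
E
```

```text
((305.55535888671875, 225.83396911621094), (76.31603240966797, 77.58092498779297), 108.0224838256836)
rim 0.5553089380264282 -0.07309982925653458 0.1064499244093895
[(np.int64(326), np.int64(179)), (np.int64(327), np.int64(179)), (np.int64(328), np.int64(179)), (np.int64(329), np.int64(179)), (np.int64(326), np.int64(180)), (np.int64(327), np.int64(180)), (np.int64(328), np.int64(180)), (np.int64(329), np.int64(180)), (np.int64(330), np.int64(180)), (np.int64(326), np.int64(181)), (np.int64(327), np.int64(181)), (np.int64(328), np.int64(181)), (np.int64(329), np.int64(181)), (np.int64(330), np.int64(181)), (np.int64(331), np.int64(181)), (np.int64(325), np.int64(182)), (np.int64(326), np.int64(182)), (np.int64(327), np.int64(182)), (np.int64(328), np.int64(182)), (np.int64(329), np.int64(182)), (np.int64(330), np.int64(182)), (np.int64(325), np.int64(183)), (np.int64(326), np.int64(183)), (np.int64(327), np.int64(183)), (np.int64(328), np.int64(183)), (np.int64(329), np.int64(183)), (np.int64(325), np.int64(184)), (np.int64(326), np.int64(184)), (np.int64(327), np.int64(184)), (np.int64(328), np.int64(184)), (np.int64(329), np.int64(184)), (np.int64(324), np.int64(185)), (np.int64(325), np.int64(185)), (np.int64(326), np.int64(185)), (np.int64(327), np.int64(185)), (np.int64(328), np.int64(185)), (np.int64(324), np.int64(186)), (np.int64(325), np.int64(186)), (np.int64(326), np.int64(186)), (np.int64(327), np.int64(186)), (np.int64(324), np.int64(187)), (np.int64(325), np.int64(187)), (np.int64(326), np.int64(187)), (np.int64(324), np.int64(188)), (np.int64(325), np.int64(188))]
ptr [ 0.6663023  -0.12810409  0.136     ] 0.12387491795796095 -26.36133706223972
cap [ 0.56950284 -0.14460754  0.11      ] 0.07290280823713809 -78.7730238942494
dot [ 0.58095149 -0.20065588  0.113     ] 0.13010798563735257 -78.6333508677956
cam [ 0.34358284 -0.022748    1.3135157 ]
proj c [[305.97090455 223.37614555]]
```

View pics/c.png

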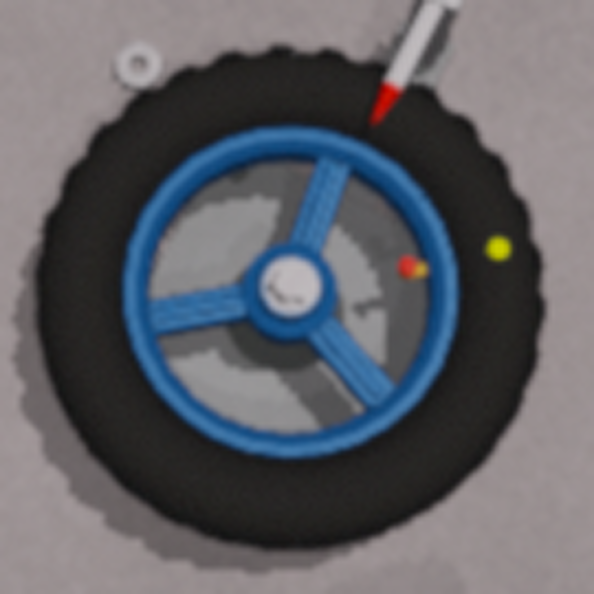

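The crop shows the nut at crop (290,286), pointer tip (374,124), valve cap (408,267) and an empty window on the left, towards the robot. I take the centre as about (0.553,-0.073), the pointer at about -26° and the valve at about -79°. Next I go above the empty window.

Request:
{"op": "step_arm", "data": {
  "xyz": [
    [0, 0, 0],
    [0, 0, 0],
    [0.0187, -0.0334, 0],
    [0.0187, -0.0334, 0],
    [0.0187, -0.0334, 0],
    [0.0187, -0.0334, 0],
    [0.0187, -0.0334, 0],
    [0.0187, -0.0334, 0],
    [0.0187, -0.0334, 0],
    [0.0187, -0.0334, 0],
    [0.0187, -0.0334, 0],
    [0.0187, -0.0334, 0]
  ],
  "yaw": [0.121, 0.121, 0, 0, 0, 0, 0, 0, 0, 0, 0, 0],
  "claw": [255, 255, 255, 255, 255, 255, 255, 255, 255, 255, 255, 255]
}}

```text
t: 1.1
ee_pos: [0.349, -0.3196, 0.2225]
tcp_rot: [-3.142, 0.0, -0.0]
ft_force: [-0.6, 0.5, -0.3]
grip_width: 0.0112
grasp_force: 0.0
```

Request:
{"op": "step_arm", "data": {
  "xyz": [
    [0.0187, -0.0334, 0],
    [0.0187, -0.0334, 0],
    [0.0187, -0.0334, 0],
    [0.0187, -0.0334, 0],
    [0.0187, -0.0334, 0],
    [0.0187, -0.0334, 0],
    [0.0187, -0.0334, 0],
    [0.0187, -0.0334, 0],
    [0, 0, 0],
    [0, 0, 0]
  ],
  "yaw": [0, 0, 0, 0, 0, 0, 0, 0, 0, 0],
  "claw": [255, 255, 255, 255, 255, 255, 255, 255, 255, 255]
}}

```text
t: 1.93
ee_pos: [0.4988, -0.0519, 0.2223]
tcp_rot: [-3.141, 0.0, 0.005]
ft_force: [0.0, -0.7, -0.4]
grip_width: 0.0002
grasp_force: 0.0
```

```bash
python3 - <<'E'
from h import *
a,_=cams.get_image("scene")
o=env.get_obs(); p=np.array(o["ee_pos"]); print(p)
for z in(p[2],.085): print(proj("scene",[[p[0],p[1],z]]))
# rim centre check from scene
H,S,V=cv2.split(cv2.cvtColor(cv2.imread("pics/scene0.png"),cv2.COLOR_BGR2HSV))
red=((H<8)|(H>172))&(S>110)&(V>60); yel=(H>20)&(H<35)&(S>120)&(V>90)
r=[b for b in blobs(red,4) if 200<b[1][0]<320 and 150<b[1][1]<230]; y=[b for b in blobs(yel,4) if 220<b[1][0]<320 and 150<b[1][1]<230]; print(r,y)
C=np.array([.553,-.073]); f=lambda R,d,z:[C[0]+R*np.cos(np.radians(d)),C[1]+R*np.sin(np.radians(d)),z]
print("pred ptr tip,cap,dot,nut",proj("scene",[f(.11,-26,.136),f(.074,-78.6,.11),f(.13,-78.6,.113),f(0,0,.127)]))
cv2.imwrite("pics/s1.png",cv2.resize(a[130:250,190:350],None,fx=5,fy=5,interpolation=2)[:600])
E
```

```text
[ 0.49804822 -0.05401645  0.22219832]
[[286.97614642 161.30233649]]
[[286.57720786 184.04935602]]
[(np.int32(16), array([201.2, 160.9])), (np.int32(10), array([256.7, 175.3])), (np.int32(16), array([237.6, 187.7]))] [(np.int32(212), array([234.8, 152.9])), (np.int32(7), array([245. , 166.7]))]
pred ptr tip,cap,dot,nut [[241.27137783 186.81210079]
 [256.18488416 174.44902863]
 [244.74182556 166.34046076]
 [271.58067474 182.14721738]]
```

View pics/s1.png

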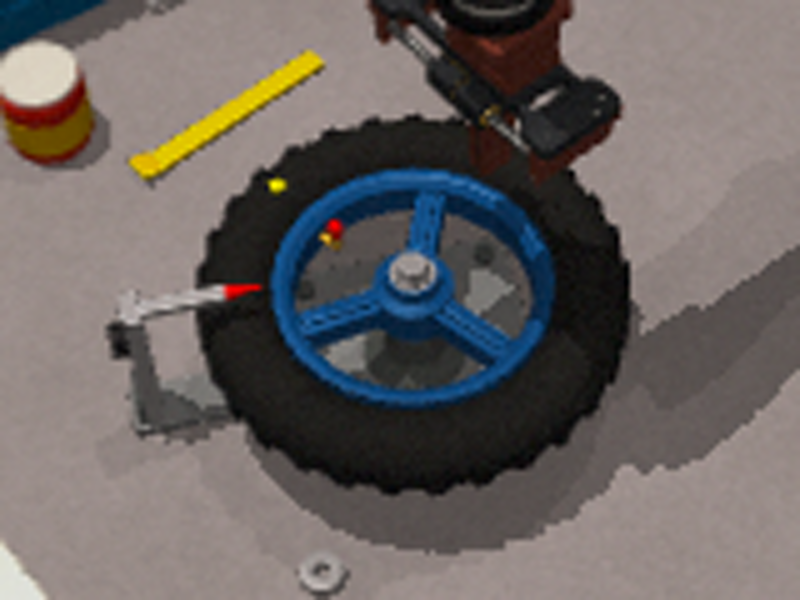

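The close view agrees with the predictions within about 1 px: tip (262,288), cap (335,230), and the window below the hand is empty. Next I lower the finger into it.

Request:
{"op": "step_arm", "data": {
  "xyz": [
    [0, 0, 0.0355],
    [0, 0, 0.0355],
    [0, 0, 0.0355],
    [0, 0, 0.0355],
    [0, 0, 0]
  ],
  "yaw": [0, 0, 0, 0, 0],
  "claw": [255, 255, 255, 255, 255]
}}

```text
t: 2.4
ee_pos: [0.4928, -0.0564, 0.075]
tcp_rot: [3.141, 0.012, -0.003]
ft_force: [-1.2, -0.5, -0.0]
grip_width: 0.0006
grasp_force: 0.0
```

Request:
{"op": "step_arm", "data": {
  "xyz": [
    [-0.0012, 0.0039, 0],
    [-0.0013, 0.0059, 0],
    [-0.0007, 0.0081, 0],
    [0.0007, 0.0101, 0],
    [0.0031, 0.0117, 0],
    [0.0061, 0.0116, 0],
    [0.0085, 0.01, 0],
    [0.0106, 0.0078, 0],
    [0.006, 0.002, -0.04],
    [0, 0, -0.04],
    [-0.028, 0.008, 0],
    [-0.028, 0.008, 0]
  ],
  "yaw": [0, 0, 0, 0, 0, 0, 0, 0, 0, 0, 0, 0],
  "claw": [255, 255, 255, 255, 255, 255, 255, 255, 255, 255, 255, 255]
}}

```text
t: 3.4
ee_pos: [0.4774, -0.1428, 0.1639]
tcp_rot: [3.14, -0.008, 0.0]
ft_force: [-0.5, -0.1, -0.7]
grip_width: 0.0007
grasp_force: 0.0
```

```bash
cat >> h.py <<'E'
C=np.array([.553,-.073])
def ang(save=None):
    "valve angle relative to the pointer, deg, from the yellow dot and red cap, scene camera then top"
    out=[]
    for n in("scene","top"):
        t=env.get_obs()["t"]; im,_=cams.get_image(n)
        if save: cv2.imwrite(f"pics/{save}_{n}.png",im)
        H,S,V=cv2.split(cv2.cvtColor(im,cv2.COLOR_BGR2HSV))
        for k,m,z,R in(("dot",(H>20)&(H<35)&(S>120)&(V>70),.113,.13),("cap",((H<8)|(H>172))&(S>110)&(V>60),.11,.074)):
            for a,uv in blobs(m,4):
                v=ray(n,uv,z)[0][:2]-C
                if abs(np.hypot(*v)-R)<.011: out.append((round(t,2),n,k,int(a),round(float(np.degrees(np.arctan2(v[1],v[0]))+26)%360,1),round(float(np.hypot(*v)),3)))
    return out
E
python3 - <<'E'
from h import *
for i in range(3):
    for r in ang("a%d"%i): print(r)
E
```

```text
(3.4, 'scene', 'dot', 12, 55.5, 0.129)
(3.4, 'scene', 'cap', 14, 56.8, 0.076)
(3.45, 'top', 'dot', 29, 62.9, 0.132)
(3.45, 'top', 'cap', 14, 62.7, 0.075)
(3.45, 'top', 'cap', 49, 244.7, 0.083)
(3.5, 'scene', 'dot', 13, 72.3, 0.13)
(3.5, 'scene', 'cap', 15, 73.8, 0.077)
(3.55, 'top', 'dot', 32, 79.8, 0.131)
(3.55, 'top', 'cap', 14, 79.6, 0.074)
(3.6, 'scene', 'dot', 12, 89.2, 0.131)
(3.6, 'scene', 'cap', 15, 89.3, 0.078)
(3.65, 'top', 'dot', 30, 96.6, 0.131)
(3.65, 'top', 'cap', 12, 96.7, 0.075)
(3.65, 'top', 'cap', 44, 244.2, 0.079)
```

Request:
{"op": "step_arm", "data": {
  "xyz": [
    [-0.028, 0.006, 0],
    [0, 0, 0.02],
    [0, 0, 0.01],
    [0, 0, 0],
    [0, 0, 0],
    [0, 0, 0],
    [0, 0, 0],
    [0, 0, 0]
  ],
  "yaw": [0, 0, 0, 0, 0, 0, 0, 0],
  "claw": [255, 255, 255, 255, 255, 255, 255, 255]
}}

```text
t: 4.37
ee_pos: [0.447, -0.1473, 0.1312]
tcp_rot: [3.141, -0.001, 0.0]
ft_force: [-1.1, 1.0, 0.1]
grip_width: 0.0002
grasp_force: 0.0
```

```bash
python3 - <<'E'
from h import *
for i in range(2):
    for r in ang(): print(r)
E
```

```text
(4.37, 'scene', 'dot', 8, 208.7, 0.131)
(4.37, 'scene', 'cap', 11, 206.2, 0.072)
(4.42, 'top', 'dot', 15, 216.7, 0.131)
(4.47, 'scene', 'dot', 8, 223.5, 0.131)
(4.47, 'scene', 'cap', 10, 222.1, 0.072)
```

Request:
{"op": "step_arm", "data": {
  "xyz": [
    [0, 0, 0],
    [0, 0, 0],
    [0, 0, 0],
    [0, 0, 0],
    [0, 0, 0],
    [0, 0, 0],
    [0, 0, 0],
    [0, 0, 0],
    [0, 0, 0],
    [0, 0, 0],
    [0, 0, 0],
    [0, 0, 0]
  ],
  "yaw": [0, 0, 0, 0, 0, 0, 0, 0, 0, 0, 0, 0],
  "claw": [255, 255, 255, 255, 255, 255, 255, 255, 255, 255, 255, 255]
}}

```text
t: 5.57
ee_pos: [0.4462, -0.1473, 0.1306]
tcp_rot: [3.142, -0.0, -0.0]
ft_force: [-0.2, -0.1, -0.3]
grip_width: 0.0008
grasp_force: 0.0
```

Request:
{"op": "step_arm", "data": {
  "xyz": [
    [0, 0, 0],
    [0, 0, 0],
    [0, 0, 0],
    [0, 0, 0],
    [0, 0, 0],
    [0, 0, 0],
    [0, 0, 0],
    [0, 0, 0],
    [0, 0, 0],
    [0, 0, 0],
    [0, 0, 0],
    [0, 0, 0]
  ],
  "yaw": [0, 0, 0, 0, 0, 0, 0, 0, 0, 0, 0, 0],
  "claw": [255, 255, 255, 255, 255, 255, 255, 255, 255, 255, 255, 255]
}}

```text
t: 6.57
ee_pos: [0.4462, -0.1473, 0.1307]
tcp_rot: [3.142, -0.0, -0.0]
ft_force: [-0.3, 0.2, 0.2]
grip_width: 0.0
grasp_force: 0.0
```

Request:
{"op": "step_arm", "data": {
  "xyz": [
    [0, 0, 0],
    [0, 0, 0],
    [0, 0, 0],
    [0, 0, 0],
    [0, 0, 0],
    [0, 0, 0],
    [0, 0, 0],
    [0, 0, 0],
    [0, 0, 0],
    [0, 0, 0],
    [0, 0, 0],
    [0, 0, 0]
  ],
  "yaw": [0, 0, 0, 0, 0, 0, 0, 0, 0, 0, 0, 0],
  "claw": [255, 255, 255, 255, 255, 255, 255, 255, 255, 255, 255, 255]
}}

```text
t: 7.57
ee_pos: [0.4461, -0.1473, 0.1306]
tcp_rot: [-3.142, 0.0, -0.0]
ft_force: [-0.5, -0.1, 0.8]
grip_width: 0.0003
grasp_force: 0.0
```

```bash
python3 - <<'E'
from h import *
for i in range(3):
    for r in ang(): print(r)
print(env.get_obs()["ee_pos"])
E
```

```text
(7.57, 'scene', 'dot', 6, 219.0, 0.13)
(7.57, 'scene', 'cap', 11, 216.6, 0.071)
(7.67, 'scene', 'dot', 9, 227.3, 0.132)
(7.67, 'scene', 'cap', 10, 225.0, 0.071)
(7.77, 'scene', 'dot', 9, 234.7, 0.13)
(7.77, 'scene', 'cap', 12, 233.9, 0.069)
(7.82, 'top', 'cap', 12, 239.7, 0.073)
[ 0.44614868 -0.14736652  0.13065939]
```

Request:
{"op": "step_arm", "data": {
  "xyz": [
    [0, 0, 0.011],
    [0, 0, 0],
    [0, 0, 0],
    [0, 0, 0],
    [0, 0, 0],
    [0, 0, 0],
    [0, 0, 0],
    [0, 0, 0],
    [0, 0, 0],
    [0, 0, 0],
    [0, 0, 0],
    [0, 0, 0]
  ],
  "yaw": [0, 0, 0, 0, 0, 0, 0, 0, 0, 0, 0, 0],
  "claw": [255, 255, 255, 255, 255, 255, 255, 255, 255, 255, 255, 255]
}}

```text
t: 8.87
ee_pos: [0.4462, -0.1473, 0.1197]
tcp_rot: [-3.142, -0.0, -0.0]
ft_force: [0.3, 0.0, -0.1]
grip_width: 0.0001
grasp_force: 0.0
```

```bash
python3 - <<'E'
from h import *
for i in range(2):
    for r in ang(): print(r)
o=env.get_obs();print(o["t"],o["ee_pos"])
E
```

```text
(8.87, 'scene', 'dot', 11, 311.5, 0.129)
(8.87, 'scene', 'cap', 11, 313.9, 0.07)
(8.92, 'top', 'dot', 31, 315.5, 0.13)
(8.92, 'top', 'cap', 18, 315.7, 0.073)
(8.97, 'scene', 'dot', 11, 317.4, 0.128)
(8.97, 'scene', 'cap', 11, 319.3, 0.071)
(9.02, 'top', 'dot', 29, 321.5, 0.131)
(9.02, 'top', 'cap', 16, 322.1, 0.074)
9.0667 [ 0.44612722 -0.14734958  0.11962585]
```

Request:
{"op": "step_arm", "data": {
  "xyz": [
    [0, 0, 0],
    [0, 0, 0],
    [0, 0, 0],
    [0, 0, 0],
    [0, 0, 0],
    [0, 0, 0],
    [0, 0, 0],
    [0, 0, 0.008],
    [0, 0, 0.001],
    [0, 0, 0]
  ],
  "yaw": [0, 0, 0, 0, 0, 0, 0, 0, 0, 0],
  "claw": [255, 255, 255, 255, 255, 255, 255, 255, 255, 255]
}}

```text
t: 9.9
ee_pos: [0.4485, -0.1492, 0.1129]
tcp_rot: [3.139, -0.005, -0.001]
ft_force: [-4.0, -3.4, 22.7]
grip_width: 0.0002
grasp_force: 11.8
```

```bash
python3 - <<'E'
from h import *
for i in range(2):
    for r in ang("b%d"%i): print(r)
o=env.get_obs();print(o["t"],o["ee_pos"],o["ft_force"])
E
```

```text
(9.9, 'scene', 'dot', 8, 358.1, 0.129)
(9.9, 'scene', 'cap', 14, 0.3, 0.073)
(9.95, 'top', 'dot', 23, 356.5, 0.131)
(9.95, 'top', 'cap', 20, 357.6, 0.074)
(10.0, 'scene', 'dot', 7, 357.9, 0.129)
(10.0, 'scene', 'cap', 14, 0.3, 0.073)
(10.05, 'top', 'dot', 23, 356.5, 0.131)
(10.05, 'top', 'cap', 20, 357.6, 0.074)
10.1 [ 0.44838712 -0.14902975  0.11290231] [-3.74830744 -2.38357339 24.18741043]
```

```bash
python3 -c "
import cv2;im=cv2.imread('pics/b1_top.png');cv2.imwrite('pics/b1c.png',cv2.resize(im[150:300,240:380],None,fx=4,fy=4,interpolation=2))"
```

```text
(no output)
```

View pics/b1c.png

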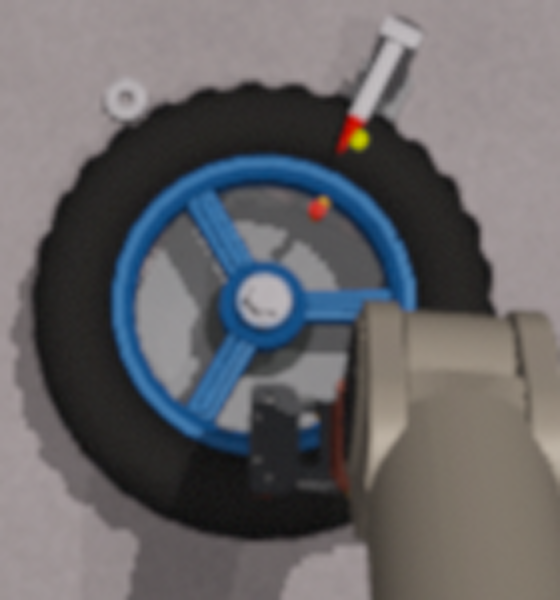

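The crop shows the dot at (358,140), just to the right of the pointer cone at (350,135), and the cap at (320,208). The wheel is stopped about 2° short, inside tolerance; I nudge it about 4 mm along and lift gently.

Request:
{"op": "step_arm", "data": {
  "xyz": [
    [0.0011, 0.0016, 0],
    [0.0012, 0.0017, 0],
    [0, 0, 0],
    [0, 0, 0]
  ],
  "yaw": [0, 0, 0, 0],
  "claw": [255, 255, 255, 255]
}}

```text
t: 10.43
ee_pos: [0.4508, -0.1523, 0.1129]
tcp_rot: [3.139, -0.005, -0.001]
ft_force: [-3.5, -2.5, 23.1]
grip_width: 0.0002
grasp_force: 11.5
```

```bash
python3 - <<'E'
from h import *
for i in range(2):
    for r in ang(): print(r)
o=env.get_obs();print(o["t"],o["ee_pos"],o["ft_force"])
E
```

```text
(10.43, 'scene', 'dot', 10, 358.7, 0.129)
(10.43, 'scene', 'cap', 12, 2.3, 0.073)
(10.48, 'top', 'dot', 12, 357.6, 0.13)
(10.48, 'top', 'cap', 19, 359.3, 0.073)
(10.53, 'scene', 'dot', 10, 358.7, 0.129)
(10.53, 'scene', 'cap', 12, 2.3, 0.073)
(10.58, 'top', 'dot', 12, 357.6, 0.13)
(10.58, 'top', 'cap', 19, 359.3, 0.073)
10.6333 [ 0.45074352 -0.1522369   0.11292171] [-4.37949971 -2.28234127 22.38951375]
```

Aligned within about 1°. I lift off gently.

Request:
{"op": "step_arm", "data": {
  "xyz": [
    [0, 0, -0.0015],
    [0, 0, -0.0015],
    [0, 0, -0.004],
    [0, 0, -0.015],
    [0, 0, -0.03],
    [0, 0, -0.035],
    [0, 0, -0.035],
    [0, 0, 0],
    [0, 0, 0],
    [0, 0, 0],
    [0, 0, 0]
  ],
  "yaw": [0, 0, 0, 0, 0, 0, 0, 0, 0, 0, 0],
  "claw": [255, 255, 255, 255, 255, 255, 255, 255, 255, 255, 255]
}}

```text
t: 11.55
ee_pos: [0.4473, -0.1504, 0.231]
tcp_rot: [-3.141, 0.003, -0.0]
ft_force: [0.8, 0.1, 0.2]
grip_width: 0.0008
grasp_force: 0.0
```

```bash
python3 - <<'E'
from h import *
for i in range(3):
    for r in ang("d%d"%i): print(r)
o=env.get_obs();print(o["t"],o["ee_pos"],o["ft_force"])
E
```

```text
(11.55, 'scene', 'dot', 8, 357.6, 0.128)
(11.55, 'scene', 'cap', 13, 358.8, 0.073)
(11.6, 'top', 'dot', 26, 356.3, 0.131)
(11.6, 'top', 'cap', 19, 357.6, 0.074)
(11.65, 'scene', 'dot', 8, 357.6, 0.128)
(11.65, 'scene', 'cap', 13, 358.8, 0.073)
(11.7, 'top', 'dot', 26, 356.3, 0.131)
(11.7, 'top', 'cap', 19, 357.6, 0.074)
(11.75, 'scene', 'dot', 8, 357.6, 0.128)
(11.75, 'scene', 'cap', 13, 358.8, 0.073)
(11.8, 'top', 'dot', 26, 356.3, 0.131)
(11.8, 'top', 'cap', 19, 357.6, 0.074)
11.85 [ 0.44815858 -0.15052671  0.23201986] [-0.35353289 -0.73449893  0.21490724]
```

```bash
python3 -c "
from plant import env;print(env.job_done())"
```

```text
the job is handed in; nothing more can be done
None
```

The job is handed in, with no verdict shown: the wheel was flicked to about 2.9 rad/s and coasted untouched for over 6 s, then was braked with the fingertip; it now rests about 2–3° from the pointer (roughly 3 mm at the valve, limit 10 mm), with the hand clear.

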